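# Bin the reject, then hold the sound bearing block at preload against the sprung stop

## Task

Of the two bearing blocks, the one with the red cross is a reject: put it in the red tray first. Then lay the sound block flat in the channel of the preload fixture, lengthwise, and push it against the sprung stop plate until the pointer stands in the green band, never driving the plate to the end of its travel; keep that push steady for at least three seconds, as a third hand for the colleague who will drive the screws, and finish still holding it there. Touch only the block while you hold, not the fixture, and leave the screwdriver, tin and bottle where they are.

Things in the scene. Friction and masses are not known exactly. Their poses are not given: they have to be found in the camera images.
- sound_block: sound bearing block, painted grey, not marked, about 150 g: foot 60 (its x) x 30 (its y) x 10 mm, on it in the middle a housing 36 (x) x 30 (y) mm whose flat top is 42 mm above the underside; flush flat 30 mm wide flanks (y faces) to grip across. Same either way round. Origin: centre of the underside, z up
- reject_block: the reject: a block of the same shape, size and axes, with a red painted cross on its top. Origin: centre of the underside
- reject_tray: open red plastic tray, fixed, 100 (x) x 130 (y) mm outside, 35 mm high, walls and floor 3 mm. Origin: centre of the underside. Keep the arm clear of the tall fixed things round the work: a drawer tower at the left (y over 0.3 m; leave it upwards) and a microscope behind the middle (x over 0.57 m, y from 0 to -0.25 m)
- fixture: preload fixture, fixed on the bench: dark steel base 180 (x, -85 to +95) x 110 mm (y), 12 mm thick, origin on its underside; its top (z = 12 mm) is the bed. Two steel rails along x (x = -60 to 75 mm), 8 mm high and thick, inner faces at y = +-20 mm, form a channel 40 mm wide, open on top and at its -x end; the stop plate closes its +x end. The block is pushed to the fixture's +x
- green_band (a point): middle of the green band on the fixture's scale bar (bar top 19.5 mm above the bench, 18 mm wide, on the -y side of the channel); bands along x: white 8 mm, green 16 mm, red 8 mm, in the direction of pushing
- bed_point (a point): point on the bed in the channel's mid line, 30 mm (-x) in front of the stop plate's rest face: a block whose underside centre is here, lengthwise, just touches the resting plate with its foot
- stop_face (a point): middle of the stop plate's front face, moves with it. Plate 8 mm thick (x), 38 mm wide, from 1 to 35 mm above the bed; its black pointer arm reaches out to the fixture's -y side over the scale, 35 mm above the bed at most
- stop_plate (a joint): slide of the sprung stop plate along the fixture's +x, in m: 0 at rest, 0.032 at the end of travel. Spring force = 2 N + 500 N/m x value. Pointer over white 0 to 0.008, green 0.008 to 0.024 (6 to 14 N), red 0.024 to 0.032. It springs back when not pushed
- screwdriver_red: bystander: screwdriver with red handle lying on the bench, 14 x 120 x 14 mm
- black_tin: bystander: round black tin, 67 mm across, 38 mm high, origin under its centre
- orange_bottle: bystander: orange bottle with white cap, 42 mm across, 65 mm high, origin under its centre
Not all that is in view belongs to the job. Leave any purple or turquoise look-alike of the sound_block alone.

How it is judged:
By the outcome, as a careful person would: the job done as asked, in the order asked, and still so for the second after the job is handed in, while the arm keeps its last pose, push and grip.
It also fails if it takes over 72 s, if anything falls off the work surface, if the arm or the gripper's body presses on something with over 40 N, if the wrist force passes 120 N, or if a joint passes its speed limit or range.

## Robot

A 7-joint arm with a two-finger parallel gripper is mounted at the origin on a cart in front of the work surface, level with it; the furniture and walls round the work are solid. World frame = base frame: x ahead of the robot, y to its left, z up, the work surface at z = 0. Lengths are in m, angles in rad, forces in N, time in s.
With the tool pointing down it reaches from about 0.4 to 0.85 m from the base axis. Payload 4.5 kg.
Tool frame: the origin (TCP) lies midway between the tips of the shut fingers; the grasp point (between the pads) lies r.grip_point_offset behind it (r.grip_point_offset is the distance from the TCP to the grasp point, in m); z points along the fingers, y is the line along which they close (so a half turn about z gives the same grasp; the last joint's range is limited). The gripper opens to 88 mm and grips with 3 to 60 N. Pads are 18 mm wide; open, the fingers measure 123 mm over their backs; the gripper's body (75 mm by 187 mm) begins 45 mm behind the grasp point.
Start: joints at [-1.138, 0.689, -0.195, 1.565, 0.157, 0.902, -0.215], TCP at [0.243, 0.576, 0.239] pointing down, gripper open.
Joint ranges: [-3.01, 3.01], [-0.46, 2.08], [-1.47, 1.51], [0.13, 2.56], [-1, 4.14], [0.04, 2.09], [-2.66, 2.66]. Speed limits (rad/s): [2.57, 2.57, 3.14, 3.14, 3.14, 3.14, 3.14].

## Interface

Orientations are given as a unit quaternion [x, y, z, w].
In Python, from plant import r gives the robot as it stands.
- The arm moves only by the shell command python3 -m jog 'ROWS' [FORCE]. ROWS is JSON, a list of rows, each an object of numbers: "wx", "wy", "wz": the turn, a rotation vector about the world's x, y, z as a fraction of full scale; "dx", "dy", "dz": the shift along the world's x, y, z as a fraction of full scale; "hand": the closure, from 0 (fully open) to 1 (shut). In form: [{"wx": .., "wy": .., "wz": .., "dx": .., "dy": .., "dz": .., "hand": ..}, ...]. A call has 1 to 5 rows; each row shifts and turns the commanded pose from where the row before left it; what a row does not reach is not made up. Full scale, the value 1, is 0.25 m for a shift and 2 rad for a turn. A row lasts 1/12 s, in which the tool goes at most 41.7 mm and 7.16 degrees, less where a joint would pass 70% of its speed; a pose out of reach is approached as far as the arm can. A call with a number of a shift or a turn outside -1 to 1 is refused whole. A call with a gripper value outside its range is refused whole. The fingers move at their own pace and stop on an object; FORCE is the grip in N (left out, the last holds). Time passes only in rows, so rows that do not move let the fingers close. It gives the time, the measured TCP pose, the force, the opening and the grip force at its end, in the units of the state.
- r.get_state(): the state, without advancing time (a new reading comes with each control period).
- r.snapshot(name): name is "scene" or "top" or "wrist"; returns the picture (420x560x3 uint8, red, green, blue); there is no depth.
- r.camera_info(name): a dict with "mtx" (3x3 intrinsics, pixels), "R" (3x3) and "t" (3): a world point X has camera coordinates R X + t. Camera axes: x right, y down, z forward; pixel columns grow to the right and rows downward; lengths in m; the calibration is good to about 2 mm. A picture is of the moment at which its call begins: read the wrist's pose just before it. camera_info takes no time and is no camera call; for the wrist camera it gives the pose at the moment of the call.
- r.finish_job(): hands the job in; it is judged then, once.
Trained networks look in the newest picture that a camera, given by its name, has taken for a name from the list of things; names that differ only in an ending like _2 or _b are one class to them, and where a whole thing is asked for, a point or a joint stands for the part that bears it (a point fixed in the world has none). Each returns a list of dicts, best first, with "p" (0 to 1); they miss things now and then, are a little off and sometimes report something else, mostly with a low value. They report only what shows in the picture. A call takes as long as a camera call. They do not tell look-alikes from the thing itself.
- r.search_frame(camera, query): "bbox" ([left, top, right, bottom] in pixels, round what is visible of it).
- r.masks_of(camera, query): "region" (420x560 bool, what is visible of it) and "bbox" ([left, top, right, bottom] in pixels, round what is visible of it).
The state is a dict: "clock": time; "q": joint angles; "qd": joint speeds; "joint_torque": joint torques, N m; "tool_pos": TCP position; "eef_rot": TCP orientation; "contact_force": force on the tool from outside, world axes, zero at the start; "moment": the same for the moment, N m; "opening": opening from 0.0 (shut) to 1.0 (fully open); "finger_force": force on a finger pad.
Only numpy, scipy, OpenCV 4.12 (cv2) and the standard library are available. Lean on these libraries where they do the work, as an engineer would, in place of code of your own. Each camera call takes 0.05 s, during which the arm holds its last target. There are 200 camera calls.

## Working session

There is one attempt and no reset: what is moved stays moved. The work goes in short steps, Python scripts to look and compute and a shell command to move; the robot and the scene stay as the last step left them, time stands still between calls to the robot, and variables do not carry over. Pictures are saved under pics/ and viewed, at most 10 in all, crops included, and the job is handed in when it is done.

```bash
mkdir -p pics; ls; cat > h.py <<'E'
import numpy as np,cv2
from plant import r
def save(n,img,f): cv2.imwrite(f'pics/{f}.png',cv2.cvtColor(img,cv2.COLOR_RGB2BGR))
def ray(cam,u,v,z,ci=None):
    c=ci or r.camera_info(cam);K,R,t=map(np.array,(c['mtx'],c['R'],c['t']))
    d=R.T@np.linalg.solve(K,[u,v,1]);o=-R.T@t
    return o+d*(z-o[2])/d[2]
def proj(cam,X,ci=None):
    c=ci or r.camera_info(cam);K,R,t=map(np.array,(c['mtx'],c['R'],c['t']))
    p=K@(R@np.array(X)+t);return p[:2]/p[2]
E
python3 - <<'E'
from h import *
s=r.get_state();print({k:np.round(v,3) for k,v in s.items()},r.grip_point_offset)
a=r.snapshot('scene');b=r.snapshot('top')
save(0,a,'scene0');save(0,b,'top0')
for cam in('top','scene'):
  c=r.camera_info(cam);print(cam,-np.array(c['R']).T@c['t'])
  for q in('sound_block','reject_block','reject_tray','fixture','stop_face','green_band','screwdriver_red','black_tin','orange_bottle'):
    print(q,[(np.round(d['bbox']).astype(int).tolist(),round(d['p'],2)) for d in r.search_frame(cam,q)])
E
```

```text
pics
{'clock': np.float64(0.0), 'q': array([-1.138,  0.69 , -0.194,  1.566,  0.157,  0.903, -0.215]), 'qd': array([ 0.   , -0.002, -0.   , -0.001,  0.001,  0.002, -0.   ]), 'joint_torque': array([-0.0000e+00, -5.2755e+01, -1.2670e+00, -1.5344e+01, -5.3000e-02,
        6.0000e-03,  0.0000e+00]), 'tool_pos': array([0.242, 0.575, 0.238]), 'eef_rot': array([ 0.198,  0.98 , -0.001, -0.   ]), 'contact_force': array([ 0.262,  0.441, -0.478]), 'moment': array([-0.02 , -0.058,  0.003]), 'finger_force': np.float64(0.0), 'opening': np.float64(0.999)} 0.0187
top [ 0.34519472 -0.13364858  1.09303429]
sound_block [([270, 259, 288, 278], 0.75), ([322, 188, 337, 213], 0.7), ([265, 217, 286, 238], 0.64)]
reject_block [([309, 229, 319, 253], 0.61)]
reject_tray [([343, 222, 397, 264], 0.75)]
fixture [([200, 175, 250, 246], 0.93), ([344, 221, 398, 264], 0.31)]
stop_face []
green_band []
screwdriver_red []
black_tin [([361, 161, 387, 185], 0.71)]
orange_bottle [([382, 132, 399, 153], 0.78)]
scene [0.0291949  0.46867474 0.49099907]
sound_block [([298, 196, 323, 219], 0.97), ([282, 227, 314, 255], 0.56)]
reject_block [([325, 212, 354, 241], 0.73)]
reject_tray [([342, 182, 408, 227], 0.9)]
fixture [([184, 232, 288, 307], 0.64), ([303, 168, 330, 194], 0.17)]
stop_face [([209, 242, 235, 267], 0.73), ([301, 197, 321, 215], 0.36)]
green_band [([181, 237, 287, 308], 0.89)]
screwdriver_red [([129, 264, 156, 284], 0.69), ([181, 236, 287, 310], 0.55)]
black_tin [([301, 169, 330, 192], 0.74)]
orange_bottle [([297, 152, 307, 178], 0.59), ([180, 238, 290, 312], 0.4)]
```

```bash
python3 - <<'E'
import cv2
a=cv2.imread('pics/top0.png')[110:310,160:426];cv2.imwrite('pics/t1.png',cv2.resize(a,(798,600),interpolation=cv2.INTER_CUBIC))
a=cv2.imread('pics/scene0.png')[130:330,120:386+20];cv2.imwrite('pics/s1.png',cv2.resize(a,(800,560),interpolation=cv2.INTER_CUBIC))
E
```

```text
(no output)
```

View pics/t1.png

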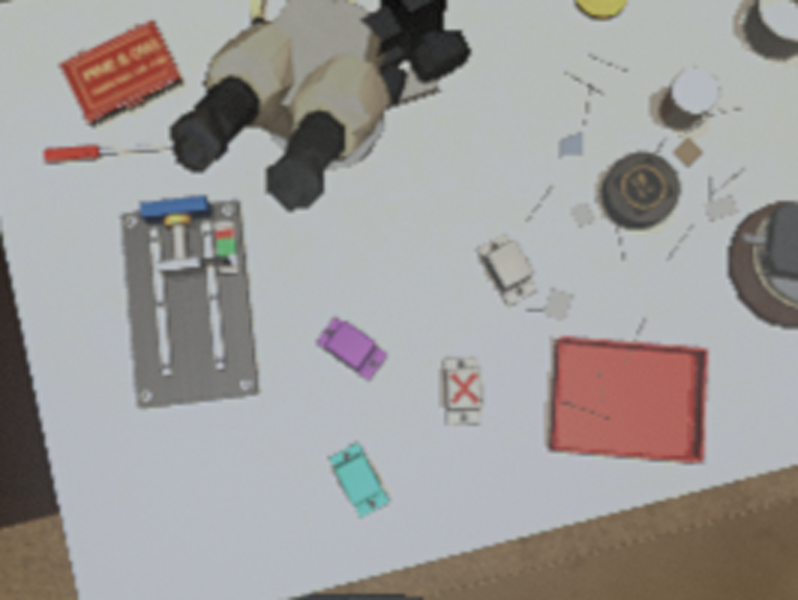

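View pics/s1.png

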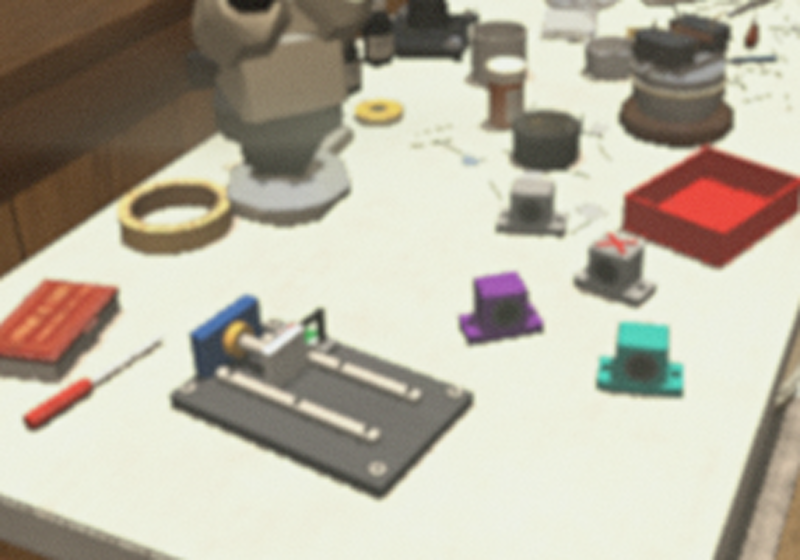

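Top picture crop (3x, offset 160,110) shows these candidates, in full-picture pixels:
- Grey, unmarked block at (330,199): fits sound_block.
- Grey block with red cross at (314,240): the reject.
- Purple (277,226) and turquoise (279,269): look-alikes, leave alone.

The fixture is at (223,211) with the blue backing, plate and scale at its far end. The tray is at (369,243).

```bash
python3 - <<'E'
from h import *
P=lambda u,v,z:ray('top',160+(u+.5)/3-.5,110+(v+.5)/3-.5,z)
print('fix',[np.round(P(u,v,.012)[:2],4).tolist() for u,v in((122,213),(240,201),(258,393),(138,407))])
print('reject top',P(465,388,.042)[:2],'foot ends',P(460,363,.01)[:2],P(464,420,.01)[:2])
print('sound top',P(511,266,.042)[:2],'ends',P(495,243,.01)[:2],P(520,297,.01)[:2])
print('tray',[np.round(P(u,v,.035)[:2],4).tolist() for u,v in((556,338),(707,348),(704,462),(550,450))])
for n,u,v,z in(('purple',352,346,.042),('turq',358,480,.042),('tin',642,188,.038),('bottle',695,90,.065),('microscope base',775,265,0),('screwdr',70,154,.007),('screwtip',170,150,.007)):print(n,np.round(P(u,v,z)[:2],3))
c=r.camera_info('wrist');R,t=np.array(c['R']),np.array(c['t']);s=r.get_state()
from scipy.spatial.transform import Rotation as Ro
T=Ro.from_quat(s['eef_rot']).as_matrix();print('tool',T.round(3),'cam in tool',T.T@(-R.T@t-s['tool_pos']),(R@T).round(2),c['mtx'])
E
```

```text
fix [[0.5838, 0.1171], [0.5959, 0.0089], [0.4203, -0.0123], [0.4067, 0.0947]]
reject top [ 0.42430041 -0.19521804] foot ends [ 0.44903667 -0.19265039] [ 0.39828623 -0.19616318]
sound top [ 0.53198834 -0.23583163] ends [ 0.55882393 -0.22456583] [ 0.50930023 -0.24683946]
tray [[0.4694, -0.2754], [0.4618, -0.407], [0.3632, -0.401], [0.372, -0.2689]]
purple [ 0.46  -0.097]
turq [ 0.345 -0.104]
tin [ 0.604 -0.353]
bottle [ 0.687 -0.396]
microscope base [ 0.542 -0.48 ]
screwdr [0.641 0.169]
screwtip [0.645 0.076]
tool [[-0.922  0.388  0.   ]
 [ 0.388  0.922  0.   ]
 [ 0.     0.    -1.   ]] cam in tool [ 0.07824881 -0.00065711 -0.14492563] [[-0.    1.    0.  ]
 [-0.95 -0.   -0.3 ]
 [-0.3  -0.    0.95]] [[323.80080061   0.         278.15879472]
 [  0.         323.80080061 206.10456095]
 [  0.           0.           1.        ]]
```

```bash
python3 -m jog '[{"dz":0.16,"hand":0.4},{"dz":0.16,"hand":0.4},{"dz":0.16,"hand":0.4},{"dz":0.16,"hand":0.4},{"dz":0.1,"hand":0.4}]'
```

```text
invalid input
```

```bash
python3 -m jog '[{"wx":0,"wy":0,"wz":0,"dx":0,"dy":0,"dz":0.16,"hand":0.4},{"wx":0,"wy":0,"wz":0,"dx":0,"dy":0,"dz":0.16,"hand":0.4},{"wx":0,"wy":0,"wz":0,"dx":0,"dy":0,"dz":0.16,"hand":0.4},{"wx":0,"wy":0,"wz":0,"dx":0,"dy":0,"dz":0.16,"hand":0.4},{"wx":0,"wy":0,"wz":0,"dx":0,"dy":0,"dz":0.1,"hand":0.4}]' 30
```

```text
clock: 1.42
tool_pos: [0.2429, 0.5769, 0.4286]
eef_rot: [0.198, 0.98, 0.003, 0.0]
contact_force: [0.3, 0.9, 0.0]
opening: 0.648
finger_force: 0.0
```

```bash
python3 -m jog '[{"wx":0,"wy":0,"wz":0.047,"dx":0.08,"dy":-0.14,"dz":0,"hand":0.4},{"wx":0,"wy":0,"wz":0.047,"dx":0.08,"dy":-0.14,"dz":0,"hand":0.4},{"wx":0,"wy":0,"wz":0.047,"dx":0.08,"dy":-0.14,"dz":0,"hand":0.4},{"wx":0,"wy":0,"wz":0.047,"dx":0.08,"dy":-0.14,"dz":0,"hand":0.4},{"wx":0,"wy":0,"wz":0.047,"dx":0.08,"dy":-0.14,"dz":0,"hand":0.4}]'
python3 -m jog '[{"wx":0,"wy":0,"wz":0,"dx":0.08,"dy":-0.14,"dz":0,"hand":0.4},{"wx":0,"wy":0,"wz":0,"dx":0.08,"dy":-0.14,"dz":0,"hand":0.4},{"wx":0,"wy":0,"wz":0,"dx":0.08,"dy":-0.14,"dz":0,"hand":0.4},{"wx":0,"wy":0,"wz":0,"dx":0.08,"dy":-0.14,"dz":0,"hand":0.4},{"wx":0,"wy":0,"wz":0,"dx":0.06,"dy":-0.14,"dz":0,"hand":0.4}]'
```

```text
clock: 1.83
tool_pos: [0.3432, 0.3992, 0.4239]
eef_rot: [-0.038, 0.999, 0.0, 0.0]
contact_force: [0.7, 0.6, 0.7]
opening: 0.601
finger_force: 0.0
clock: 2.25
tool_pos: [0.4389, 0.2238, 0.4239]
eef_rot: [-0.035, 0.999, 0.0, 0.0]
contact_force: [1.4, 0.8, 0.3]
opening: 0.603
finger_force: 0.0
```

```bash
python3 -m jog '[{"wx":0,"wy":0,"wz":0,"dx":0,"dy":-0.15,"dz":-0.06,"hand":0.4},{"wx":0,"wy":0,"wz":0,"dx":0,"dy":-0.15,"dz":-0.06,"hand":0.4},{"wx":0,"wy":0,"wz":0,"dx":0,"dy":-0.15,"dz":-0.06,"hand":0.4},{"wx":0,"wy":0,"wz":0,"dx":0,"dy":-0.15,"dz":-0.06,"hand":0.4},{"wx":0,"wy":0,"wz":0,"dx":0,"dy":-0.05,"dz":-0.06,"hand":0.4}]'
python3 -m jog '[{"wx":0,"wy":0,"wz":0,"dx":0,"dy":0,"dz":-0.04,"hand":0.4},{"wx":0,"wy":0,"wz":0,"dx":0,"dy":0,"dz":0,"hand":0.4},{"wx":0,"wy":0,"wz":0,"dx":0,"dy":0,"dz":0,"hand":0.4}]'
python3 - <<'E'
from h import *
import pickle
c=r.camera_info('wrist');a=r.snapshot('wrist');pickle.dump(c,open('fixcam.pkl','wb'));save(0,a,'wfix')
for q in('fixture','green_band','stop_face','bed_point','stop_plate'):
    print(q,[(np.round(d['bbox']).astype(int).tolist(),round(d['p'],2)) for d in r.search_frame('wrist',q)])
E
```

```text
clock: 2.67
tool_pos: [0.4372, 0.0573, 0.3482]
eef_rot: [-0.032, 0.999, -0.002, -0.0]
contact_force: [-0.8, 0.7, -1.1]
opening: 0.6
finger_force: 0.0
clock: 2.92
tool_pos: [0.4376, 0.0637, 0.3389]
eef_rot: [-0.036, 0.999, 0.0, -0.0]
contact_force: [1.0, -0.7, 0.6]
opening: 0.595
finger_force: 0.0
fixture [([229, 139, 307, 265], 0.8)]
green_band [([229, 136, 306, 267], 0.64)]
stop_face [([243, 219, 286, 250], 0.91)]
bed_point [([230, 137, 308, 265], 0.92)]
stop_plate [([241, 218, 280, 251], 0.77)]
```

View pics/wfix.png

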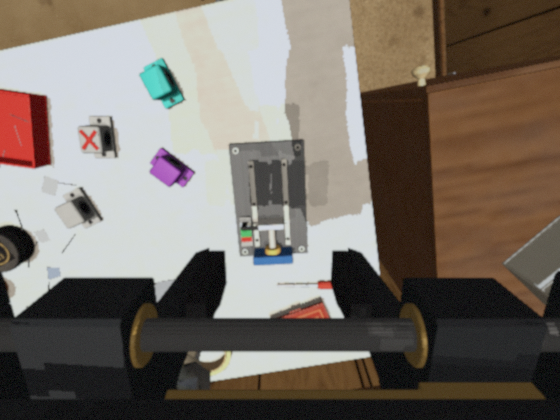

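Wrist view shows the fixture at (230–307, 139–265), with plate at (268,232) and scale at (246,230). It also shows the reject with its cross at (92,138), the sound block at (76,209), and the purple and turquoise look-alikes. I'll enlarge the fixture to measure it.

```bash
python3 - <<'E'
import cv2
a=cv2.imread('pics/wfix.png')[130:270,190:370];cv2.imwrite('pics/wfixc.png',cv2.resize(a,(720,560),interpolation=cv2.INTER_CUBIC))
E
```

```text
(no output)
```

View pics/wfixc.png

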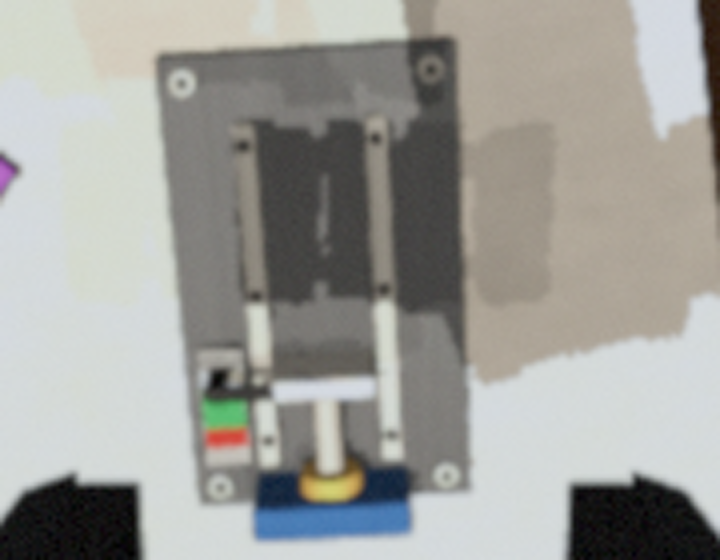

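```bash
cat > fit.py <<'E'
from h import *
import pickle
from scipy.optimize import least_squares
c=pickle.load(open('fixcam.pkl','rb'))
F=[((159,58),(-85,-55,12)),((454,38),(-85,55,12)),((469,489),(95,55,12)),((202,503),(95,-55,12)),((257,125),(-60,-20,20)),((364,120),(-60,20,20)),((278,465),(75,-20,20)),((380,460),(75,20,20))]
px=lambda u,v:np.array([190+(u+.5)/4-.5,130+(v+.5)/4-.5])
def W(p,X):
    x,y,a=p;X=np.array(X)/1000
    return [x+np.cos(a)*X[0]-np.sin(a)*X[1],y+np.sin(a)*X[0]+np.cos(a)*X[1],X[2]]
f=lambda p:np.concatenate([proj(None,W(p,X),c)-px(*u) for u,X in F])
s=least_squares(f,[.5,.05,.1]);p=s.x;print('fixture',p,np.round(s.fun.reshape(-1,2),2).tolist())
L=lambda w:(np.array([[np.cos(p[2]),np.sin(p[2])],[-np.sin(p[2]),np.cos(p[2])]])@(w[:2]-p[:2])).round(4)
print('plate front',[L(ray(None,*px(*u),.047,c)) for u in((272,381),(374,378))])
print('green mid',L(ray(None,*px(225,413),.0195,c)),'blue top far edge z.05',L(ray(None,*px(330,537),.05,c)))
E
python3 fit.py
python3 -m jog '[{"wx":0,"wy":0,"wz":0,"dx":0,"dy":-0.15,"dz":-0.06,"hand":0.4},{"wx":0,"wy":0,"wz":0,"dx":0,"dy":-0.15,"dz":-0.06,"hand":0.4},{"wx":0,"wy":0,"wz":0,"dx":0,"dy":-0.15,"dz":-0.06,"hand":0.4},{"wx":0,"wy":0,"wz":0,"dx":-0.02,"dy":-0.15,"dz":-0.06,"hand":0.4},{"wx":0,"wy":0,"wz":0,"dx":-0.02,"dy":-0.15,"dz":-0.06,"hand":0.4}]'
python3 -m jog '[{"wx":0,"wy":0,"wz":0,"dx":-0.02,"dy":-0.15,"dz":-0.06,"hand":0.4},{"wx":0,"wy":0,"wz":0,"dx":0,"dy":-0.11,"dz":-0.06,"hand":0.4},{"wx":0,"wy":0,"wz":0,"dx":0,"dy":0,"dz":0,"hand":0.4},{"wx":0,"wy":0,"wz":0,"dx":0,"dy":0,"dz":0,"hand":0.4},{"wx":0,"wy":0,"wz":0,"dx":0,"dy":0,"dz":0,"hand":0.4}]'
python3 - <<'E'
from h import *
import pickle
c=r.camera_info('wrist');a=r.snapshot('wrist');pickle.dump(c,open('rejcam.pkl','wb'));save(0,a,'wrej')
for q in('sound_block','reject_block','reject_tray','black_tin'):
    print(q,[(np.round(d['bbox']).astype(int).tolist(),round(d['p'],2)) for d in r.search_frame('wrist',q)])
E
```

```text
fixture [0.49557863 0.05376834 0.12294108] [[-1.43, -0.86], [1.22, 0.05], [0.68, 1.39], [-1.06, 1.15], [-0.78, -0.69], [0.26, -0.9], [0.53, 0.29], [0.61, 0.31]]
plate front [array([ 0.0293, -0.0182]), array([0.03  , 0.0185])]
green mid [ 0.0518 -0.0397] blue top far edge z.05 [ 0.0911 -0.0009]
clock: 3.63
tool_pos: [0.428, -0.1254, 0.2635]
eef_rot: [-0.036, 0.999, -0.0, 0.001]
contact_force: [0.2, -0.7, 0.3]
opening: 0.601
finger_force: 0.0
clock: 4.05
tool_pos: [0.4233, -0.188, 0.2341]
eef_rot: [-0.036, 0.999, 0.0, 0.0]
contact_force: [0.1, 0.5, -0.2]
opening: 0.596
finger_force: 0.0
sound_block [([328, 185, 380, 237], 0.93), ([340, 77, 391, 140], 0.92), ([215, 231, 256, 287], 0.78), ([456, 268, 490, 278], 0.54)]
reject_block [([260, 149, 290, 202], 0.59)]
reject_tray [([77, 106, 211, 215], 0.84)]
black_tin [([419, 179, 525, 285], 0.74), ([152, 283, 168, 300], 0.65)]
```

View pics/wrej.png

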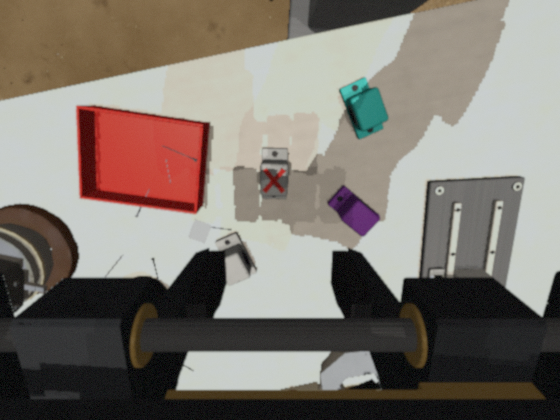

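The wrist view shows the red-cross reject at (274,173), the grey sound block at (237,258), purple at (353,211), turquoise at (365,108) and the tray at (143,160). I'll enlarge it to confirm and measure the two grey blocks.

```bash
python3 - <<'E'
import cv2
a=cv2.imread('pics/wrej.png')[140:290,200:300];cv2.imwrite('pics/wrejc.png',cv2.resize(a,(400,600),interpolation=cv2.INTER_CUBIC))
E
```

```text
(no output)
```

View pics/wrejc.png

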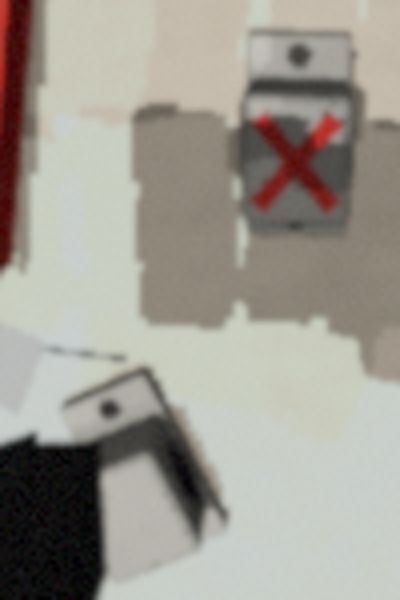

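Confirmed: the crop shows the red cross at (274,180) on the reject, and the other grey block at (236,258) is unmarked.

```bash
cat > fitb.py <<'E'
from h import *
import pickle
from scipy.optimize import least_squares
def fit(c,F,px,p0):
    def W(p,X):
        x,y,a=p;X=np.array(X)/1000
        return [x+np.cos(a)*X[0]-np.sin(a)*X[1],y+np.sin(a)*X[0]+np.cos(a)*X[1],X[2]]
    f=lambda p:np.concatenate([proj(None,W(p,X),c)-px(*u) for u,X in F])
    s=least_squares(f,p0);print(s.x.round(4),np.degrees(s.x[2]).round(1),np.round(s.fun.reshape(-1,2),2).tolist());return s.x
E
python3 - <<'E'
from fitb import *
c=pickle.load(open('rejcam.pkl','rb'))
px=lambda u,v:np.array([200+(u+.5)/4-.5,140+(v+.5)/4-.5])
p=fit(c,[((247,92),(-18,-15,42)),((353,92),(-18,15,42)),((297,162),(0,0,42)),((250,30),(-30,-15,10)),((354,32),(-30,15,10))],px,[.42,-.19,0])
fit(c,[((200,545),(18,15,42)),((155,446),(-18,15,42)),((149,369),(-30,15,10)),((65,408),(-30,-15,10)),((226,518),(30,15,10))],px,[.53,-.23,.4])
px=lambda u,v:np.array([u,v])
fit(c,[((80,106),(-50,-65,35)),((209,122),(-50,65,35)),((197,212),(50,65,35)),((81,199),(50,-65,35))],px,[.41,-.34,0])
s=r.get_state();print(s['tool_pos'],s['eef_rot'])
E
```

```text
[ 0.422  -0.1931  0.051 ] 2.9 [[-1.17, -0.06], [0.98, 0.52], [0.37, -0.46], [-0.36, -0.01], [0.18, 0.03]]
[ 0.5306 -0.2341  0.4834] 27.7 [[1.4, 0.51], [-0.73, -0.42], [-0.35, -0.66], [-1.21, -1.37], [0.9, 2.17]]
[ 0.4143 -0.335  -0.0735] -4.2 [[-1.39, -1.88], [-2.26, 1.18], [2.77, 2.01], [1.21, -1.05]]
[ 0.42330152 -0.1878724   0.23430849] [-3.68356596e-02  9.99321169e-01 -3.53770451e-06  5.79810519e-04]
```

```bash
python3 -m jog '[{"wx":0,"wy":0,"wz":-0.011,"dx":-0.005,"dy":-0.021,"dz":-0.15,"hand":0.4},{"wx":0,"wy":0,"wz":0,"dx":0,"dy":0,"dz":-0.15,"hand":0.4},{"wx":0,"wy":0,"wz":0,"dx":0,"dy":0,"dz":-0.15,"hand":0.4},{"wx":0,"wy":0,"wz":0,"dx":0,"dy":0,"dz":-0.14,"hand":0.4},{"wx":0,"wy":0,"wz":0,"dx":0,"dy":0,"dz":0,"hand":0.4}]'
python3 -m jog '[{"wx":0,"wy":0,"wz":0,"dx":0,"dy":0,"dz":-0.1,"hand":0.4},{"wx":0,"wy":0,"wz":0,"dx":0,"dy":0,"dz":-0.1,"hand":0.4},{"wx":0,"wy":0,"wz":0,"dx":0,"dy":0,"dz":-0.08,"hand":0.4},{"wx":0,"wy":0,"wz":0,"dx":0,"dy":0,"dz":0,"hand":0.4},{"wx":0,"wy":0,"wz":0,"dx":0,"dy":0,"dz":0,"hand":0.4}]'
```

```text
clock: 4.72
tool_pos: [0.4187, -0.1921, 0.081]
eef_rot: [-0.026, 1.0, 0.002, -0.005]
contact_force: [-0.2, 0.2, 0.1]
opening: 0.603
finger_force: 0.0
clock: 5.13
tool_pos: [0.4228, -0.1944, 0.0179]
eef_rot: [-0.025, 1.0, 0.0, 0.0]
contact_force: [-0.0, -0.7, 1.1]
opening: 0.6
finger_force: 0.0
```

```bash
python3 -m jog '[{"wx":0,"wy":0,"wz":0,"dx":0,"dy":0,"dz":0,"hand":1},{"wx":0,"wy":0,"wz":0,"dx":0,"dy":0,"dz":0,"hand":1},{"wx":0,"wy":0,"wz":0,"dx":0,"dy":0,"dz":0,"hand":1},{"wx":0,"wy":0,"wz":0,"dx":0,"dy":0,"dz":0,"hand":1},{"wx":0,"wy":0,"wz":0,"dx":0,"dy":0,"dz":0,"hand":1}]' 30
python3 -m jog '[{"wx":0,"wy":0,"wz":0,"dx":0,"dy":0,"dz":0,"hand":1},{"wx":0,"wy":0,"wz":0,"dx":0,"dy":0,"dz":0.12,"hand":1},{"wx":0,"wy":0,"wz":0,"dx":0,"dy":0,"dz":0.12,"hand":1},{"wx":0,"wy":0,"wz":0,"dx":0,"dy":0,"dz":0.12,"hand":1},{"wx":0,"wy":0,"wz":0,"dx":0,"dy":0,"dz":0,"hand":1}]'
```

```text
clock: 5.55
tool_pos: [0.4226, -0.1945, 0.0179]
eef_rot: [-0.025, 1.0, 0.0, 0.001]
contact_force: [-0.3, 0.3, 8.4]
opening: 0.337
finger_force: 30.0
clock: 5.97
tool_pos: [0.4238, -0.1956, 0.111]
eef_rot: [-0.024, 1.0, -0.001, 0.003]
contact_force: [1.0, -0.5, -1.3]
opening: 0.337
finger_force: 30.0
```

```bash
python3 -m jog '[{"wx":0,"wy":0,"wz":0,"dx":-0.02,"dy":-0.14,"dz":0,"hand":1},{"wx":0,"wy":0,"wz":0,"dx":-0.02,"dy":-0.14,"dz":0,"hand":1},{"wx":0,"wy":0,"wz":0,"dx":0,"dy":-0.14,"dz":0,"hand":1},{"wx":0,"wy":0,"wz":0,"dx":0,"dy":-0.14,"dz":0,"hand":1},{"wx":0,"wy":0,"wz":0,"dx":0,"dy":0,"dz":0,"hand":1}]'
python3 -m jog '[{"wx":0,"wy":0,"wz":0,"dx":0,"dy":0,"dz":-0.12,"hand":1},{"wx":0,"wy":0,"wz":0,"dx":0,"dy":0,"dz":-0.12,"hand":1},{"wx":0,"wy":0,"wz":0,"dx":0,"dy":0,"dz":-0.09,"hand":1},{"wx":0,"wy":0,"wz":0,"dx":0,"dy":0,"dz":0,"hand":1},{"wx":0,"wy":0,"wz":0,"dx":0,"dy":0,"dz":0,"hand":1}]'
```

```text
clock: 6.38
tool_pos: [0.41, -0.3439, 0.1065]
eef_rot: [-0.019, 1.0, -0.003, -0.0]
contact_force: [-0.2, -0.9, -1.8]
opening: 0.339
finger_force: 30.0
clock: 6.8
tool_pos: [0.4111, -0.3338, 0.0233]
eef_rot: [-0.025, 1.0, 0.001, -0.002]
contact_force: [-0.7, 0.4, -1.0]
opening: 0.34
finger_force: 30.0
```

```bash
python3 -m jog '[{"wx":0,"wy":0,"wz":0,"dx":0,"dy":0,"dz":-0.008,"hand":1},{"wx":0,"wy":0,"wz":0,"dx":0,"dy":0,"dz":0,"hand":0.4},{"wx":0,"wy":0,"wz":0,"dx":0,"dy":0,"dz":0,"hand":0.4},{"wx":0,"wy":0,"wz":0,"dx":0,"dy":0,"dz":0,"hand":0.4},{"wx":0,"wy":0,"wz":0,"dx":0,"dy":0,"dz":0,"hand":0.4}]'
python3 -m jog '[{"wx":0,"wy":0,"wz":0,"dx":0,"dy":0,"dz":0.12,"hand":0.4},{"wx":0,"wy":0,"wz":0,"dx":0,"dy":0,"dz":0.16,"hand":0.4},{"wx":0,"wy":0,"wz":0,"dx":0,"dy":0,"dz":0.16,"hand":0.4},{"wx":0,"wy":0,"wz":0,"dx":0,"dy":0,"dz":0.16,"hand":0.4},{"wx":0,"wy":0,"wz":0,"dx":0,"dy":0,"dz":0.16,"hand":0.4}]'
python3 -m jog '[{"wx":0,"wy":0,"wz":0.055,"dx":0.06,"dy":0.12,"dz":0,"hand":0.4},{"wx":0,"wy":0,"wz":0.055,"dx":0.06,"dy":0.12,"dz":0,"hand":0.4},{"wx":0,"wy":0,"wz":0.055,"dx":0.06,"dy":0.12,"dz":0,"hand":0.4},{"wx":0,"wy":0,"wz":0.05,"dx":0.06,"dy":0.04,"dz":0,"hand":0.4},{"wx":0,"wy":0,"wz":0,"dx":0.06,"dy":0,"dz":0,"hand":0.4}]'
python3 -m jog '[{"wx":0,"wy":0,"wz":0,"dx":0,"dy":0,"dz":0,"hand":0.4},{"wx":0,"wy":0,"wz":0,"dx":0,"dy":0,"dz":0,"hand":0.4}]'
python3 - <<'E'
from h import *
import pickle
c=r.camera_info('wrist');a=r.snapshot('wrist');pickle.dump(c,open('sndcam.pkl','wb'));save(0,a,'wsnd')
E
```

```text
clock: 7.22
tool_pos: [0.4123, -0.3347, 0.023]
eef_rot: [-0.025, 1.0, -0.0, 0.0]
contact_force: [0.2, -0.7, 0.4]
opening: 0.593
finger_force: 0.0
clock: 7.63
tool_pos: [0.4115, -0.3342, 0.2145]
eef_rot: [-0.025, 1.0, 0.0, -0.001]
contact_force: [0.2, -0.7, -1.1]
opening: 0.601
finger_force: 0.0
clock: 8.05
tool_pos: [0.4879, -0.2304, 0.213]
eef_rot: [-0.242, 0.97, 0.001, -0.0]
contact_force: [0.3, -0.8, -0.1]
opening: 0.602
finger_force: 0.0
clock: 8.22
tool_pos: [0.4868, -0.2346, 0.2123]
eef_rot: [-0.237, 0.971, 0.0, -0.001]
contact_force: [0.2, -0.1, -0.0]
opening: 0.594
finger_force: 0.0
```

View pics/wsnd.png

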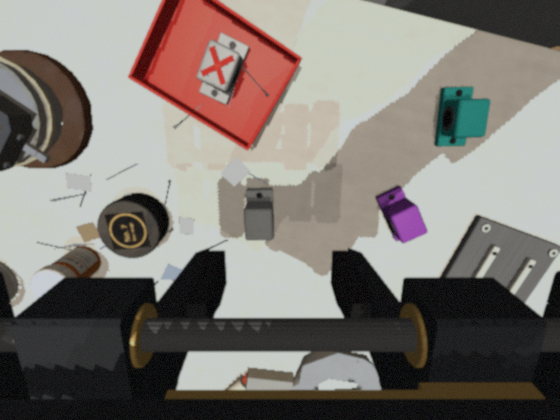

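The reject lies flat in the red tray at (218,68). The sound block is at (259,213), aligned with the hand. I'll enlarge it to measure.

```bash
python3 - <<'E'
import cv2
a=cv2.imread('pics/wsnd.png')[175:255,215:305];cv2.imwrite('pics/wsndc.png',cv2.resize(a,(540,480),interpolation=cv2.INTER_CUBIC))
E
```

```text
(no output)
```

View pics/wsndc.png

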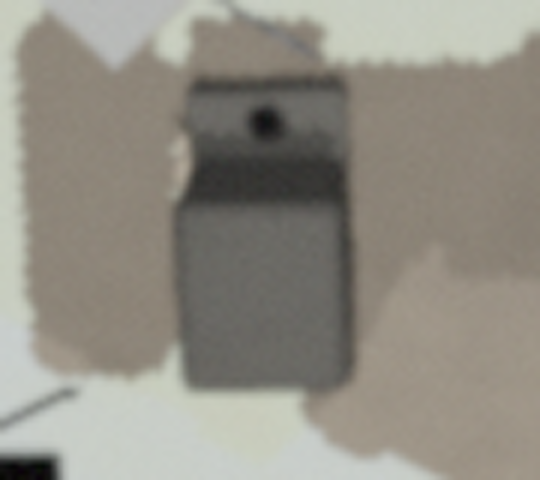

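```bash
python3 - <<'E'
from fitb import *
c=pickle.load(open('sndcam.pkl','rb'))
px=lambda u,v:np.array([215+(u+.5)/6-.5,175+(v+.5)/6-.5])
p=fit(c,[((178,203),(-18,-15,42)),((350,203),(-18,15,42)),((352,388),(18,15,42)),((185,388),(18,-15,42)),((192,84),(-30,-15,10)),((343,84),(-30,15,10))],px,[.53,-.23,.45])
s=r.get_state();e=s['eef_rot'];print(s['tool_pos'],e,'tool yaw',np.degrees(-2*np.arctan2(e[0],e[1])),(p[:2]-s['tool_pos'][:2])/.25,(.018-s['tool_pos'][2])/.25)
E
```

```text
[ 0.5318 -0.2347  0.491 ] 28.1 [[-0.71, -0.59], [-0.03, -0.95], [0.26, 0.74], [-0.33, 1.07], [-0.55, 0.11], [1.42, -0.23]]
[ 0.48576328 -0.23515751  0.2120971 ] [-2.36646397e-01  9.71594931e-01  7.33707074e-05 -1.32938642e-03] tool yaw 27.377409038280295 [0.18410787 0.00175662] -0.7763884138705506
```

```bash
python3 -m jog '[{"wx":0,"wy":0,"wz":0.006,"dx":0.1,"dy":0,"dz":-0.1,"hand":0.4},{"wx":0,"wy":0,"wz":0,"dx":0.084,"dy":0,"dz":-0.12,"hand":0.4},{"wx":0,"wy":0,"wz":0,"dx":0,"dy":0,"dz":-0.14,"hand":0.4},{"wx":0,"wy":0,"wz":0,"dx":0,"dy":0,"dz":-0.14,"hand":0.4},{"wx":0,"wy":0,"wz":0,"dx":0,"dy":0,"dz":0,"hand":0.4}]'
python3 -m jog '[{"wx":0,"wy":0,"wz":0,"dx":0,"dy":0,"dz":-0.1,"hand":0.4},{"wx":0,"wy":0,"wz":0,"dx":0,"dy":0,"dz":-0.1,"hand":0.4},{"wx":0,"wy":0,"wz":0,"dx":0,"dy":0,"dz":-0.07,"hand":0.4},{"wx":0,"wy":0,"wz":0,"dx":0,"dy":0,"dz":0,"hand":0.4},{"wx":0,"wy":0,"wz":0,"dx":0,"dy":0,"dz":0,"hand":0.4}]'
```

```text
clock: 8.68
tool_pos: [0.5272, -0.2342, 0.0814]
eef_rot: [-0.243, 0.97, 0.003, -0.006]
contact_force: [-0.7, -0.2, -0.2]
opening: 0.598
finger_force: 0.0
clock: 9.1
tool_pos: [0.5323, -0.2353, 0.0208]
eef_rot: [-0.243, 0.97, -0.0, -0.001]
contact_force: [-0.4, 0.7, -0.6]
opening: 0.602
finger_force: 0.0
```

```bash
python3 -m jog '[{"wx":0,"wy":0,"wz":0,"dx":0,"dy":0,"dz":-0.016,"hand":0.4},{"wx":0,"wy":0,"wz":0,"dx":0,"dy":0,"dz":0,"hand":0.4},{"wx":0,"wy":0,"wz":0,"dx":0,"dy":0,"dz":0,"hand":1},{"wx":0,"wy":0,"wz":0,"dx":0,"dy":0,"dz":0,"hand":1},{"wx":0,"wy":0,"wz":0,"dx":0,"dy":0,"dz":0,"hand":1}]' 40
python3 -m jog '[{"wx":0,"wy":0,"wz":0,"dx":0,"dy":0,"dz":0,"hand":1},{"wx":0,"wy":0,"wz":0,"dx":0,"dy":0,"dz":0,"hand":1},{"wx":0,"wy":0,"wz":0,"dx":0,"dy":0,"dz":0,"hand":1},{"wx":0,"wy":0,"wz":0,"dx":0,"dy":0,"dz":0,"hand":1}]'
```

```text
clock: 9.52
tool_pos: [0.5333, -0.2347, 0.0164]
eef_rot: [-0.243, 0.97, -0.0, -0.0]
contact_force: [-0.1, 0.1, -1.0]
opening: 0.398
finger_force: 0.0
clock: 9.85
tool_pos: [0.5332, -0.2345, 0.0162]
eef_rot: [-0.243, 0.97, -0.0, -0.0]
contact_force: [-0.6, 0.4, 5.1]
opening: 0.336
finger_force: 40.0
```

```bash
python3 -m jog '[{"wx":0,"wy":0,"wz":0,"dx":0,"dy":0,"dz":0.12,"hand":1},{"wx":0,"wy":0,"wz":0,"dx":0,"dy":0,"dz":0.14,"hand":1},{"wx":0,"wy":0,"wz":0,"dx":-0.1,"dy":0,"dz":0.12,"hand":1},{"wx":0,"wy":0,"wz":0,"dx":-0.16,"dy":0,"dz":0.02,"hand":1},{"wx":0,"wy":0,"wz":0,"dx":-0.14,"dy":0,"dz":0,"hand":1}]'
python3 -m jog '[{"wx":0,"wy":0,"wz":-0.046,"dx":0,"dy":0.14,"dz":0,"hand":1},{"wx":0,"wy":0,"wz":-0.046,"dx":0,"dy":0.15,"dz":0,"hand":1},{"wx":0,"wy":0,"wz":-0.046,"dx":0,"dy":0.15,"dz":0,"hand":1},{"wx":0,"wy":0,"wz":-0.046,"dx":0,"dy":0.15,"dz":0,"hand":1},{"wx":0,"wy":0,"wz":0,"dx":0,"dy":0.15,"dz":0,"hand":1}]'
python3 -m jog '[{"wx":0,"wy":0,"wz":0,"dx":0,"dy":0.15,"dz":0,"hand":1},{"wx":0,"wy":0,"wz":0,"dx":0.05,"dy":0.14,"dz":0,"hand":1},{"wx":0,"wy":0,"wz":0,"dx":0.1,"dy":0.11,"dz":0,"hand":1},{"wx":0,"wy":0,"wz":0,"dx":0.05,"dy":0,"dz":0,"hand":1},{"wx":0,"wy":0,"wz":0,"dx":0,"dy":0,"dz":0,"hand":1}]'
python3 -m jog '[{"wx":0,"wy":0,"wz":0,"dx":0,"dy":0,"dz":0,"hand":1},{"wx":0,"wy":0,"wz":0,"dx":0,"dy":0,"dz":0,"hand":1}]'
```

```text
clock: 10.27
tool_pos: [0.4329, -0.2348, 0.1175]
eef_rot: [-0.243, 0.97, -0.001, 0.001]
contact_force: [-1.9, -1.7, -2.1]
opening: 0.335
finger_force: 40.0
clock: 10.68
tool_pos: [0.4327, -0.048, 0.1155]
eef_rot: [-0.059, 0.998, 0.0, -0.001]
contact_force: [1.2, 0.7, -2.5]
opening: 0.336
finger_force: 40.0
clock: 11.1
tool_pos: [0.4868, 0.0536, 0.1157]
eef_rot: [-0.064, 0.998, 0.001, 0.002]
contact_force: [0.3, 0.3, -2.2]
opening: 0.336
finger_force: 40.0
clock: 11.27
tool_pos: [0.4814, 0.0492, 0.1153]
eef_rot: [-0.061, 0.998, -0.0, -0.002]
contact_force: [-1.6, -0.2, -2.4]
opening: 0.331
finger_force: 40.0
```

```bash
python3 -m jog '[{"wx":0,"wy":0,"wz":0,"dx":0,"dy":0.011,"dz":-0.1,"hand":1},{"wx":0,"wy":0,"wz":0,"dx":0,"dy":0,"dz":-0.12,"hand":1},{"wx":0,"wy":0,"wz":0,"dx":0,"dy":0,"dz":-0.05,"hand":1},{"wx":0,"wy":0,"wz":0,"dx":0,"dy":0,"dz":0,"hand":1},{"wx":0,"wy":0,"wz":0,"dx":0,"dy":0,"dz":0,"hand":1}]'
python3 - <<'E'
from h import *
import pickle
c=r.camera_info('wrist');a=r.snapshot('wrist');save(0,a,'wpl')
cv2.imwrite('pics/wplc.png',cv2.resize(cv2.imread('pics/wpl.png')[120:400,150:410],(742,800*600//600))[:600] if 0 else cv2.resize(cv2.imread('pics/wpl.png')[60:345,110:490],(800,600)))
print(r.get_state()['tool_pos'])
E
```

```text
clock: 11.68
tool_pos: [0.4815, 0.0521, 0.0479]
eef_rot: [-0.061, 0.998, -0.0, -0.002]
contact_force: [0.1, 0.3, -0.7]
opening: 0.339
finger_force: 40.0
[0.48236592 0.05236149 0.0486278 ]
```

View pics/wplc.png

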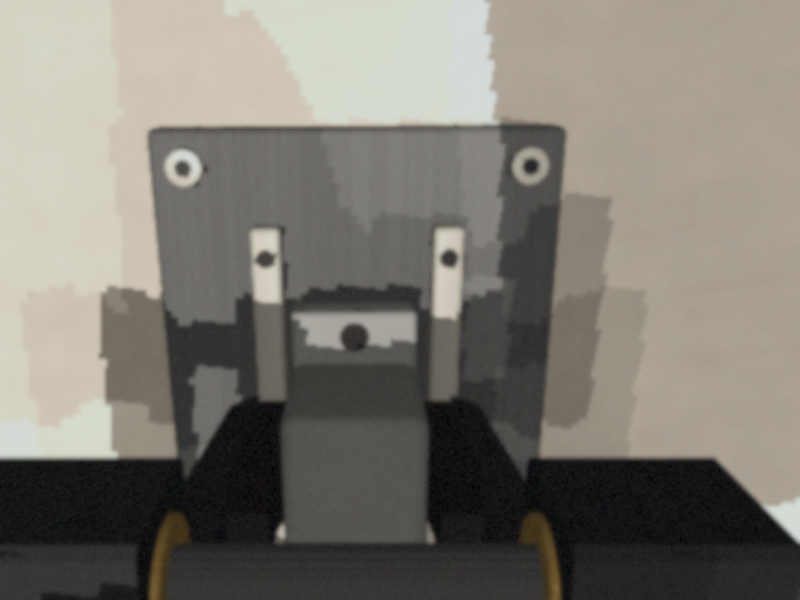

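The wrist view shows the block's foot (292–416) centred between the rails' inner faces (282, 432) to about 1 mm, with the axes parallel. Going down now.

```bash
python3 -m jog '[{"wx":0,"wy":0,"wz":0,"dx":0,"dy":0.003,"dz":-0.036,"hand":1},{"wx":0,"wy":0,"wz":0,"dx":0,"dy":0,"dz":-0.036,"hand":1},{"wx":0,"wy":0,"wz":0,"dx":0,"dy":0,"dz":0,"hand":1},{"wx":0,"wy":0,"wz":0,"dx":0,"dy":0,"dz":-0.004,"hand":1},{"wx":0,"wy":0,"wz":0,"dx":0,"dy":0,"dz":0,"hand":1}]'
python3 -m jog '[{"wx":0,"wy":0,"wz":0,"dx":0,"dy":0,"dz":-0.004,"hand":1},{"wx":0,"wy":0,"wz":0,"dx":0,"dy":0,"dz":0,"hand":1},{"wx":0,"wy":0,"wz":0,"dx":0,"dy":0,"dz":0,"hand":1}]'
```

```text
clock: 12.15
tool_pos: [0.4829, 0.054, 0.0291]
eef_rot: [-0.062, 0.998, 0.0, -0.001]
contact_force: [-0.5, -0.1, -1.3]
opening: 0.335
finger_force: 40.0
clock: 12.4
tool_pos: [0.4831, 0.054, 0.0284]
eef_rot: [-0.062, 0.998, 0.0, -0.0]
contact_force: [1.2, -0.9, -2.7]
opening: 0.333
finger_force: 40.0
```

```bash
python3 -m jog '[{"wx":0,"wy":0,"wz":0,"dx":0,"dy":0,"dz":-0.003,"hand":1},{"wx":0,"wy":0,"wz":0,"dx":0,"dy":0,"dz":0,"hand":1},{"wx":0,"wy":0,"wz":0,"dx":0,"dy":0,"dz":0,"hand":1}]'
python3 -m jog '[{"wx":0,"wy":0,"wz":0,"dx":0,"dy":0,"dz":-0.003,"hand":1},{"wx":0,"wy":0,"wz":0,"dx":0,"dy":0,"dz":0,"hand":1},{"wx":0,"wy":0,"wz":0,"dx":0,"dy":0,"dz":0,"hand":1}]'
```

```text
clock: 12.65
tool_pos: [0.4831, 0.054, 0.0281]
eef_rot: [-0.062, 0.998, 0.0, -0.0]
contact_force: [-1.3, -0.4, 4.3]
opening: 0.34
finger_force: 40.0
clock: 12.9
tool_pos: [0.4831, 0.054, 0.0281]
eef_rot: [-0.062, 0.998, 0.0, 0.0]
contact_force: [-1.5, 0.2, 14.2]
opening: 0.342
finger_force: 40.0
```

```bash
python3 -m jog '[{"wx":0,"wy":0,"wz":0,"dx":0,"dy":0,"dz":0.003,"hand":1},{"wx":0,"wy":0,"wz":0,"dx":0.016,"dy":0.002,"dz":0,"hand":1},{"wx":0,"wy":0,"wz":0,"dx":0.016,"dy":0.002,"dz":0,"hand":1},{"wx":0,"wy":0,"wz":0,"dx":0.012,"dy":0.0015,"dz":0,"hand":1},{"wx":0,"wy":0,"wz":0,"dx":0,"dy":0,"dz":0,"hand":1}]'
python3 -m jog '[{"wx":0,"wy":0,"wz":0,"dx":0.008,"dy":0.001,"dz":0,"hand":1},{"wx":0,"wy":0,"wz":0,"dx":0.008,"dy":0.001,"dz":0,"hand":1},{"wx":0,"wy":0,"wz":0,"dx":0.008,"dy":0.001,"dz":0,"hand":1},{"wx":0,"wy":0,"wz":0,"dx":0,"dy":0,"dz":0,"hand":1},{"wx":0,"wy":0,"wz":0,"dx":0,"dy":0,"dz":0,"hand":1}]'
python3 -m jog '[{"wx":0,"wy":0,"wz":0,"dx":0.008,"dy":0.001,"dz":0,"hand":1},{"wx":0,"wy":0,"wz":0,"dx":0.008,"dy":0.001,"dz":0,"hand":1},{"wx":0,"wy":0,"wz":0,"dx":0,"dy":0,"dz":0,"hand":1},{"wx":0,"wy":0,"wz":0,"dx":0,"dy":0,"dz":0,"hand":1}]'
```

```text
clock: 13.32
tool_pos: [0.4886, 0.0541, 0.0282]
eef_rot: [-0.062, 0.998, -0.001, -0.006]
contact_force: [-9.8, -1.8, 16.5]
opening: 0.338
finger_force: 40.0
clock: 13.73
tool_pos: [0.4944, 0.0546, 0.0282]
eef_rot: [-0.062, 0.998, -0.001, -0.006]
contact_force: [-10.4, -1.4, 17.3]
opening: 0.34
finger_force: 40.0
clock: 14.07
tool_pos: [0.4956, 0.0547, 0.0283]
eef_rot: [-0.062, 0.998, -0.001, -0.008]
contact_force: [-15.5, -1.5, 22.3]
opening: 0.341
finger_force: 40.0
```

```bash
python3 -m jog '[{"wx":0,"wy":0,"wz":0,"dx":0,"dy":0,"dz":0.005,"hand":1},{"wx":0,"wy":0,"wz":0,"dx":0,"dy":0,"dz":0,"hand":1},{"wx":0,"wy":0,"wz":0,"dx":0,"dy":0,"dz":0,"hand":1},{"wx":0,"wy":0,"wz":0,"dx":0,"dy":0,"dz":0,"hand":1}]'
```

```text
clock: 14.4
tool_pos: [0.5021, 0.0558, 0.0283]
eef_rot: [-0.061, 0.998, -0.0, -0.003]
contact_force: [-5.1, -1.4, 1.2]
opening: 0.335
finger_force: 40.0
```

```bash
python3 -m jog '[{"wx":0,"wy":0,"wz":0,"dx":0.008,"dy":0.001,"dz":0,"hand":1},{"wx":0,"wy":0,"wz":0,"dx":0.008,"dy":0.001,"dz":0,"hand":1},{"wx":0,"wy":0,"wz":0,"dx":0.008,"dy":0.001,"dz":0,"hand":1},{"wx":0,"wy":0,"wz":0,"dx":0,"dy":0,"dz":0,"hand":1},{"wx":0,"wy":0,"wz":0,"dx":0,"dy":0,"dz":0,"hand":1}]'
python3 -m jog '[{"wx":0,"wy":0,"wz":0,"dx":0.008,"dy":0.001,"dz":0,"hand":1},{"wx":0,"wy":0,"wz":0,"dx":0.008,"dy":0.001,"dz":0,"hand":1},{"wx":0,"wy":0,"wz":0,"dx":0,"dy":0,"dz":0,"hand":1},{"wx":0,"wy":0,"wz":0,"dx":0,"dy":0,"dz":0,"hand":1}]'
```

```text
clock: 14.82
tool_pos: [0.5065, 0.0564, 0.0283]
eef_rot: [-0.061, 0.998, -0.001, -0.004]
contact_force: [-7.5, -0.9, 4.0]
opening: 0.335
finger_force: 40.0
clock: 15.15
tool_pos: [0.5086, 0.0566, 0.0284]
eef_rot: [-0.062, 0.998, -0.001, -0.006]
contact_force: [-10.2, -1.3, 8.6]
opening: 0.338
finger_force: 40.0
```

```bash
python3 -m jog '[{"wx":0,"wy":0,"wz":0,"dx":0,"dy":0,"dz":0.002,"hand":1},{"wx":0,"wy":0,"wz":0,"dx":0.008,"dy":0.001,"dz":0,"hand":1},{"wx":0,"wy":0,"wz":0,"dx":0.008,"dy":0.001,"dz":0,"hand":1},{"wx":0,"wy":0,"wz":0,"dx":0,"dy":0,"dz":0,"hand":1},{"wx":0,"wy":0,"wz":0,"dx":0,"dy":0,"dz":0,"hand":1}]'
python3 - <<'E'
from h import *
from fitb import *
for cam in('scene','top'):
  a=r.snapshot(cam);save(0,a,'z'+cam)
P=cv2.imread('pics/zscene.png')[225:310,175:295];Q=cv2.imread('pics/ztop.png')[165:250,190:260]
cv2.imwrite('pics/zz.png',np.hstack([cv2.resize(P,(480,340),interpolation=cv2.INTER_CUBIC),cv2.resize(Q,(280,340),interpolation=cv2.INTER_CUBIC)]))
s=r.get_state();print(s['tool_pos'],s['contact_force'],s['clock'])
E
```

```text
clock: 15.57
tool_pos: [0.5119, 0.057, 0.0285]
eef_rot: [-0.062, 0.998, -0.001, -0.007]
contact_force: [-11.2, -2.3, 5.2]
opening: 0.337
finger_force: 40.0
[0.51191823 0.05700809 0.02849866] [-11.20211105  -1.93993401   5.6104524 ] 15.6667
```

View pics/zz.png

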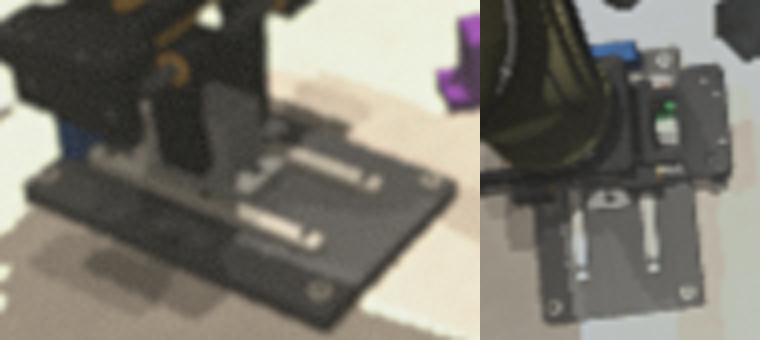

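The scene view shows the block lying in the channel between the fingers. The top view shows the scale bar at crop (668,120) with some green still visible ahead of the black pointer. I'll check the pointer position numerically.

```bash
python3 - <<'E'
from h import *
a=cv2.cvtColor(cv2.imread('pics/ztop.png'),cv2.COLOR_BGR2RGB);b=cv2.cvtColor(cv2.imread('pics/top0.png'),cv2.COLOR_BGR2RGB)
p=(.4956,.0538,.1229);cs,sn=np.cos(p[2]),np.sin(p[2])
for x in range(26,78,2):
  X=[p[0]+cs*x/1000+sn*.0397,p[1]+sn*x/1000-cs*.0397,.0195];u=proj('top',X)
  g=lambda i:cv2.getRectSubPix(i,(1,1),(float(u[0]),float(u[1])))[0,0]
  print(x,u.round(1),g(b),g(a))
E
```

```text
26 [235.4 201.1] [99 98 96] [76 75 73]
28 [235.3 200.4] [136 135 132] [108 107 103]
30 [235.3 199.7] [161 160 155] [132 130 124]
32 [235.2 198.9] [157 156 150] [139 138 131]
34 [235.1 198.2] [112 113 108] [145 145 137]
36 [235.  197.5] [78 78 76] [164 166 156]
38 [235.  196.8] [59 60 60] [183 187 175]
40 [234.9 196.1] [69 71 71] [186 191 179]
42 [234.8 195.3] [ 85 104  89] [164 180 160]
44 [234.8 194.6] [ 95 136 103] [128 150 127]
46 [234.7 193.9] [100 163 112] [ 84 109  85]
48 [234.6 193.2] [101 169 114] [57 80 60]
50 [234.6 192.5] [102 170 115] [47 63 49]
52 [234.5 191.7] [102 170 115] [47 54 45]
54 [234.4 191. ] [100 171 115] [51 53 46]
56 [234.4 190.3] [102 170 114] [51 52 47]
58 [234.3 189.6] [117 156 106] [54 54 52]
60 [234.2 188.9] [142 130  93] [59 58 59]
62 [234.2 188.2] [165  99  80] [63 63 63]
64 [234.1 187.4] [173  91  80] [74 71 70]
66 [234.  186.7] [176 106  99] [103  96  92]
68 [234. 186.] [175 150 143] [157 144 136]
70 [233.9 185.3] [175 165 158] [165 159 151]
72 [233.8 184.6] [174 173 167] [170 167 160]
74 [233.8 183.9] [168 169 164] [166 165 160]
76 [233.7 183.2] [139 139 135] [136 136 131]
```

```bash
python3 - <<'E'
import cv2
a=cv2.imread('pics/ztop.png');b=cv2.imread('pics/top0.png')
for n,i in(('rest',b),('now',a)):
  print(n)
  for v in range(182,204): print(v,' '.join('%3d/%3d/%3d'%tuple(i[v,u][::-1]) for u in range(231,242)))
E
```

```text
rest
182  94/ 93/ 92 106/105/101 109/108/105 111/110/106 118/116/113 116/115/112 111/109/106 112/109/106 108/107/104 140/143/136 172/176/175
183 109/108/104 122/121/117 131/131/127 134/133/130 134/134/130 130/130/125 117/116/111 112/110/108 112/110/107 135/137/130 170/174/172
184 139/139/134 158/158/151 170/171/166 175/176/171 173/173/168 171/170/164 152/151/144 123/122/118 112/111/108 121/121/116 165/170/168
185 152/152/148 171/171/165 173/173/166 175/171/164 174/166/159 172/163/155 155/147/141 126/123/118 112/111/108 117/117/111 164/168/167
186 137/130/126 166/155/148 174/160/153 175/150/143 174/132/124 174/124/116 162/124/118 133/118/114 114/112/108 116/115/110 164/167/167
187 132/ 99/ 96 168/100/ 94 175/ 92/ 86 176/ 90/ 83 177/ 87/ 80 177/ 87/ 81 171/111/107 139/114/111 115/112/109 107/107/103 162/166/166
188 125/100/ 98 164/ 93/ 86 174/ 87/ 76 170/ 92/ 77 170/ 96/ 80 170/ 99/ 83 167/121/109 135/116/109 112/109/106 106/107/103 161/165/162
189 118/101/ 97 153/114/ 92 155/125/ 91 139/135/ 95 134/139/ 98 133/140/ 99 136/151/117 116/128/109 110/109/105 101/101/ 97 159/163/152
190 105
[... 4192 characters left out ...]
/ 73/ 71  71/ 71/ 71
199  68/ 68/ 66  62/ 62/ 60  54/ 55/ 54  95/ 94/ 90 136/135/128 151/149/142 152/150/144 156/154/147 119/118/112  74/ 73/ 71  70/ 70/ 69
200  68/ 69/ 67  66/ 66/ 65  55/ 55/ 53  69/ 68/ 65 123/121/116 143/141/135 146/145/138 151/150/144 116/116/110  74/ 73/ 73  73/ 73/ 72
201  68/ 68/ 66  69/ 70/ 69  57/ 58/ 57  52/ 53/ 52  71/ 71/ 69  83/ 82/ 79  89/ 88/ 84  94/ 94/ 90  86/ 86/ 83  78/ 78/ 76  73/ 74/ 72
202  67/ 66/ 65  72/ 71/ 71  65/ 65/ 64  63/ 63/ 63  75/ 73/ 72  82/ 81/ 80  84/ 83/ 82  81/ 81/ 79  77/ 78/ 76  75/ 75/ 73  74/ 74/ 73
203  68/ 68/ 66  73/ 73/ 71  73/ 73/ 72  74/ 73/ 73  77/ 76/ 75  77/ 77/ 74  78/ 78/ 76  76/ 74/ 74  73/ 73/ 72  76/ 75/ 74  78/ 78/ 76
```

Pointer shift is about 5 rows × 2.8 mm, roughly 14 mm. That agrees with the travel (about 14 mm) and the push force (about 9 N net), so it's mid-green. Now the steady hold.

```bash
Z='x'; 
python3 -m jog '[{"wx":0,"wy":0,"wz":0,"dx":0,"dy":0,"dz":0,"hand":1},{"wx":0,"wy":0,"wz":0,"dx":0,"dy":0,"dz":0,"hand":1},{"wx":0,"wy":0,"wz":0,"dx":0,"dy":0,"dz":0,"hand":1},{"wx":0,"wy":0,"wz":0,"dx":0,"dy":0,"dz":0,"hand":1},{"wx":0,"wy":0,"wz":0,"dx":0,"dy":0,"dz":0,"hand":1}]'
for i in 1 2 3 4 5 6 7 8 9; do python3 -m jog '[{"wx":0,"wy":0,"wz":0,"dx":0,"dy":0,"dz":0,"hand":1},{"wx":0,"wy":0,"wz":0,"dx":0,"dy":0,"dz":0,"hand":1},{"wx":0,"wy":0,"wz":0,"dx":0,"dy":0,"dz":0,"hand":1},{"wx":0,"wy":0,"wz":0,"dx":0,"dy":0,"dz":0,"hand":1},{"wx":0,"wy":0,"wz":0,"dx":0,"dy":0,"dz":0,"hand":1}]' | grep -E 'clock|tool_pos|contact'; done | tail -6
python3 - <<'E'
from h import *
a=r.snapshot('top');print([a[v,235].tolist() for v in range(188,199)])
E
```

```text
clock: 16.08
tool_pos: [0.5119, 0.057, 0.0285]
eef_rot: [-0.062, 0.998, -0.001, -0.007]
contact_force: [-11.5, -1.8, 5.7]
opening: 0.339
finger_force: 40.0
clock: 19.42
tool_pos: [0.5119, 0.057, 0.0285]
contact_force: [-10.5, -1.8, 5.6]
clock: 19.83
tool_pos: [0.5119, 0.057, 0.0285]
contact_force: [-10.9, -1.7, 5.7]
[[65, 65, 65], [55, 55, 55], [52, 52, 50], [45, 51, 44], [44, 57, 44], [53, 78, 55], [91, 117, 94], [157, 177, 155], [189, 194, 182], [181, 185, 174], [145, 146, 137]]
```

Held steady for over 4 s with no change in position or force, so I'm handing it in.

```bash
python3 -c "
from plant import r
print(r.finish_job())"
```

```text
the job is handed in; nothing more can be done
None
```

The reject went into the red tray first, and the sound block is held steady against the sprung stop plate at about 14 mm of travel, mid-green by my measurements; I held it there for over 4 s before handing in, and no verdict came back.

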